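# Find the rocking rivet tin

## Robot

A 6-joint arm with a two-finger parallel gripper is mounted at the origin on a cart in front of the work surface, level with it; the furniture and walls round the work are solid. World frame = base frame: x ahead of the robot, y to its left, z up, the work surface at z = 0. Lengths are in m, angles in degrees, forces in N, time in s.
With the tool pointing down it reaches from about 0.3 to 0.75 m from the base axis. Payload 8.5 kg.
Tool frame: the origin (TCP) lies midway between the tips of the shut fingers; the grasp point (between the pads) lies behind it (grasp_offset is the z of the grasp point in the tool frame, in m); z points along the fingers, y is the direction in which the jaws open and shut (so a half turn about z gives the same grasp; the last joint's range is limited). The gripper opens to 85 mm and grips with 20 to 120 N. Pads are 22 mm wide; open, the fingers measure 114 mm over their backs; the gripper's body (76 mm by 85 mm) begins 54 mm behind the grasp point. The pads swing forward as they close: fully open they stand 13 mm farther back than shut.
Start: joints at [-76.106, 21.807, 74.336, -0, 83.858, -12.336], TCP at [0.243, -0.493, 0.231] pointing down, gripper open.
Joint ranges: [-178.18, 178.18], [-50.72, 133.34], [12.68, 142.11], [-81.47, 261.47], [9.98, 163.14], [-165.26, 165.26]. Speed limits (degrees/s): [136.94, 136.94, 180, 180, 180, 180].

## Interface

Orientations are given as a 3x3 rotation matrix whose columns are the frame's x, y, z axes.
In Python, from rig import * gives the robot as it stands.
- The arm moves only by the shell command python3 -m pendant 'ROWS' [FORCE]. ROWS is JSON, one flat list of numbers, 7 for each row, row after row: the finger opening in mm, from 0 to 85.4, then the shift along the tool's x, y, z in units of 50 mm (1.0 is 50 mm), then the turn, a rotation vector about the tool's x, y, z in units of 8 degrees (1.0 is 8 degrees). In form: [hand, dx, dy, dz, wx, wy, wz, hand, dx, dy, dz, wx, wy, wz, ...]. A call has 1 to 12 rows; each row shifts and turns the commanded pose from where the row before left it, along the tool's axes as they then stand; what a row does not reach is not made up. A row lasts 1/10 s, in which the tool goes at most 50 mm and 8.59 degrees, less where a joint would pass 70% of its speed; a pose out of reach is approached as far as the arm can. A call is refused whole if a number of a shift passes 1 or a number of a turn 1, either way. A call with a gripper value outside its range is refused whole. The fingers move at their own pace and stop on an object; FORCE is the grip in N (left out, the last holds). Time passes only in rows, so rows that do not move let the fingers close. It gives the time, the measured TCP pose, the force and the opening at its end, in the units of the state.
- observe(): the state, without advancing time (a new reading comes with each control period).
- get_image(name): name is "scene" or "top" or "wrist"; returns a dict with "frame" (400x640x3 uint8, red, green, blue), "depth" (400x640 float32, m along the optical axis (not along the pixel's ray), 0 where there is no reading), "K" (3x3 intrinsics, pixels), "rvec" (rotation vector, rad) and "tvec" (3), from world to camera coordinates, as OpenCV has them. Camera axes: x right, y down, z forward; pixel columns grow to the right and rows downward; lengths in m; the calibration is good to about 2 mm. A picture is of the moment at which its call begins.
- close_job(): hands the job in, once; it reports no verdict.
The state is a dict: "time_s": time; "q": joint angles; "qvel": joint speeds; "joint_efforts": joint torques, N m; "position": TCP position; "tool_rot": TCP orientation; "ft_force": force on the tool from outside, world axes, zero at the start; "wrist_torque": the same for the moment, N m; "grip_width": finger opening in m.
Only numpy, scipy, OpenCV 4.12 (cv2) and the standard library are available. Lean on these libraries where they do the work, as an engineer would, in place of code of your own. Each camera call takes 0.05 s, during which the arm holds its last target.

## Task

Of the two small plain grey-metal rivet tins, one has a bent base. With the fingers shut, press down on the rim of the left-hand tin and then on the rim of the right-hand tin (left and right as the robot sees them), pausing a moment on each press, to see which one rocks. Then set the rocking tin upright in the wooden tray and leave the steady one standing where it is; do not disturb the wider gold-lidded wax tin.

Things in the scene. Friction and masses are not known exactly. Their poses are not given: they have to be found in the camera images.
- tin_a: plain grey-metal flat round rivet tin, 64 mm across, 20 mm high, 0.12 kg, upright. Lid face sunk 2 mm in a rolled rim 60 mm across: press with shut fingers centred 30 mm from the axis. Grip across its full width, 7 to 18 mm above its underside. Origin: centre of underside; z up. Twin of tin_b; they stand 100 mm or more apart in y.
- tin_b: twin of tin_a in looks, size and frame (64 mm across, 20 mm high, origin: centre of underside). One of the two tins is bent: its base bulges 5 mm; it stands level but leans some 12 degrees when its rim is pressed with 1 to 3 N (pressed rim sinks 5 mm), and rocks back when let go; the other has a flat base and does not lean
- tray: shallow square tray of light wood, fixed to the table, 160 x 160 mm outside, walls 6 mm thick and 22 mm high, inner floor 6 mm above the table and 148 mm wide. Origin: centre of its underside on the table; x and y along its sides, z up
- wax_tin: bystander: wider round wax tin with a gold-coloured lid, 68 mm across and 34 mm high, to be left alone. Origin: centre of the underside. Other fixed obstacles: a grey roll 140 mm high slants along the right of the work (its edge at y = -0.14 for x = 0.45, y = -0.03 for x = 0.60), a leather bag 230 mm high lies beyond and left of the tray; come in above them
Things that resemble listed ones, but are neither listed nor needed, are in the scene too. Leave any blue look-alike of the tin_a alone.

How it is judged:
By the outcome, as a careful person would: the job done as asked, in the order asked, and still so for the second after the job is handed in, with the robot touching nothing.
It also fails if it takes over 58 s, if anything falls off the work surface, if the arm or the gripper's body presses on something with over 40 N, if the wrist force passes 120 N, or if a joint passes its speed limit or range.

## Working session

There is one attempt and no reset: what is moved stays moved. The work goes in short steps, Python scripts to look and compute and a shell command to move; the robot and the scene stay as the last step left them, time stands still between calls to the robot, and variables do not carry over. Pictures are saved under pics/ and viewed, and the job is handed in when it is done.

```bash
ls; mkdir -p pics
python3 - <<'E'
from rig import *
import cv2
o=observe();print(o)
for n in("scene","top","wrist"):
    d=get_image(n);cv2.imwrite(f"pics/{n}0.png",d["frame"][:,:,::-1]);print(n,d["K"],d["rvec"],d["tvec"])
E
```

```text
pics
{'time_s': 0.0, 'q': array([-7.61049306e+01,  2.18401099e+01,  7.43849039e+01,  2.07850485e-03,
        8.38585943e+01, -1.23339450e+01]), 'qvel': array([-0.07443851, -0.0118602 , -0.01667333, -0.01737624, -0.03015133,
       -0.00662323]), 'joint_efforts': array([ 3.21061680e-05, -4.48465097e+01, -2.31282020e+01, -1.77760821e-04,
        4.71993175e-03,  1.06841959e-06]), 'position': array([ 0.24302773, -0.49306462,  0.23071915]), 'tool_rot': array([[ 8.97036460e-01,  4.41956435e-01, -3.15414188e-04],
       [ 4.41956412e-01, -8.97035394e-01,  1.42519533e-03],
       [ 3.46936555e-04, -1.41785149e-03, -9.99998935e-01]]), 'ft_force': array([0.59783903, 0.32430533, 0.06102674]), 'wrist_torque': array([-0.03022148, -0.01900738,  0.00362918]), 'grip_width': 0.0851182937510736}
scene [[479.69108584   0.         323.95813365]
 [  0.         479.69108584 200.15286917]
 [  0.           0.           1.        ]] [ 0.94419123 -2.11883574  1.3493088 ] [0.51844178 0.13140738 0.67125399]
top [[504.41344352   0.         321.96311753]
 [  0.         504.41344352 198.28541059]
 [  0.           0.           1.        ]] [ 2.11602009 -2.06251862  0.25742677] [0.19910119 0.55089905 0.90310825]
wrist [[324.3388335    0.         319.53270381]
 [  0.         324.3388335  205.7861241 ]
 [  0.           0.           1.        ]] [-2.44331772  1.51880251  0.23241364] [-0.54933432 -0.03905081  0.38060341]
```

View pics/scene0.png

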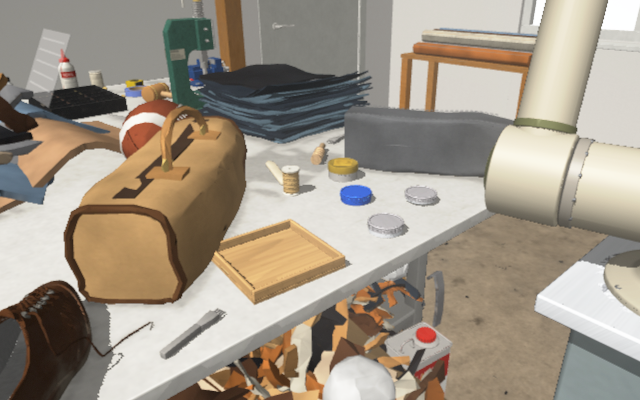

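View pics/top0.png

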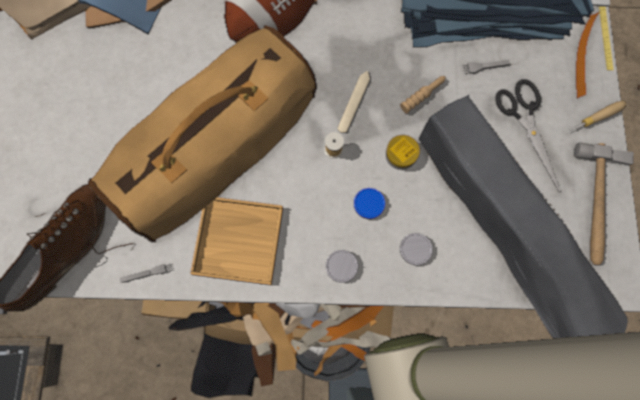

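View pics/wrist0.png

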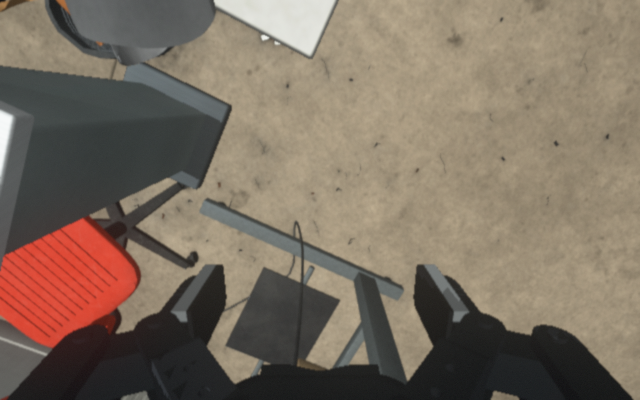

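Candidates: grey tins in the top view at (344,266) (left) and (417,249) (right). The blue one at (369,203) is the look-alike, and the gold one at (403,151) is the wax tin. Next I'll confirm with a crop and measure.

```bash
cat > h.py <<'E'
from rig import *
import cv2, numpy as np
def pts(d):
    K=d["K"];R=cv2.Rodrigues(np.array(d["rvec"],float))[0];t=np.array(d["tvec"],float).ravel()
    v,u=np.mgrid[0:400,0:640];z=d["depth"]
    P=np.stack([(u-K[0,2])/K[0,0]*z,(v-K[1,2])/K[1,1]*z,z],-1)
    return (P-t)@R   # R^T (P-t)
def ray(d,u,v,h):
    K=d["K"];R=cv2.Rodrigues(np.array(d["rvec"],float))[0];t=np.array(d["tvec"],float).ravel()
    r=R.T@np.array([(u-K[0,2])/K[0,0],(v-K[1,2])/K[1,1],1]);c=-R.T@t
    return c+r*(h-c[2])/r[2]
def state():
    o=observe();print(round(o["time_s"],2),"p",o["position"].round(4),"F",np.round(o["ft_force"],2),"g",round(o["grip_width"],4));print(np.round(o["tool_rot"],3).tolist(),"q",o["q"].round(1));return o
E
python3 - <<'E'
from h import *
d=get_image("top");f=d["frame"];P=pts(d)
cv2.imwrite("pics/topc.png",cv2.resize(f[120:300,180:460],None,fx=2.8,fy=2.8,interpolation=cv2.INTER_CUBIC)[:,:,::-1])
for n,u,v in (("L",344,266),("R",417,249),("blue",369,203),("wax",403,151)):
    w=P[v-30:v+31,u-30:u+31].reshape(-1,3); zc=P[v,u,2]
    m=(abs(w[:,2]-zc)<.006)&(w[:,2]>.01)
    m&=np.hypot(*(w[:,:2]-P[v,u,:2]).T)<.045
    q=w[m]; (cx,cy),r=cv2.minEnclosingCircle(q[:,:2].astype(np.float32))
    print(n,P[v,u].round(4),q.mean(0).round(4),cx,cy,r,len(q))
for u,v in((207,200),(283,206),(276,284),(193,276)): print(ray(d,u,v,.022).round(4))
d=get_image("scene");f=d["frame"]
cv2.imwrite("pics/scc.png",cv2.resize(f[140:250,320:460],None,fx=5,fy=5,interpolation=cv2.INTER_CUBIC)[:,:,::-1])
E
```

```text
L [0.4223 0.1667 0.0189] [0.4225 0.1729 0.0178] 0.4226785898208618 0.17304259538650513 0.032457269728183746 823
R [0.4596 0.0229 0.0187] [0.4601 0.0261 0.0179] 0.4601799249649048 0.02571037784218788 0.03253989666700363 817
blue [0.5506 0.1181 0.019 ] [0.5511 0.1191 0.0178] 0.5514922142028809 0.11898067593574524 0.03242003917694092 763
wax [0.6578 0.0504 0.0349] [0.6598 0.0517 0.0337] 0.660320520401001 0.05099654570221901 0.03503159433603287 831
[0.5477 0.4451 0.022 ]
[0.5392 0.2913 0.022 ]
[0.3838 0.298  0.022 ]
[0.3951 0.46   0.022 ]
```

View pics/topc.png

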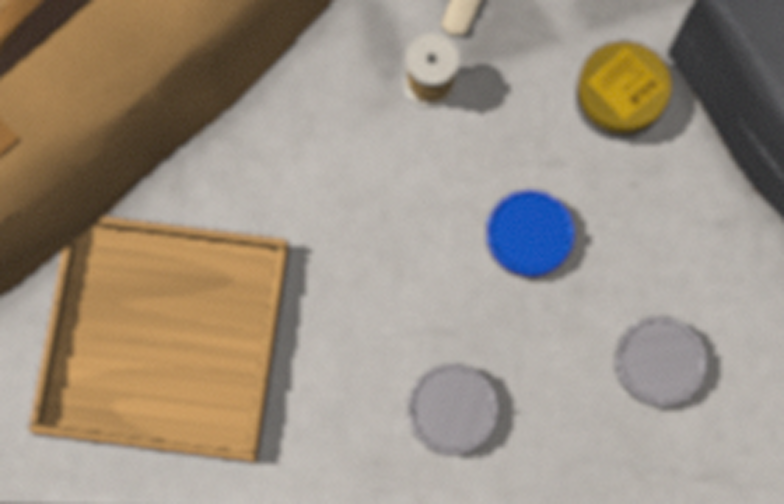

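View pics/scc.png

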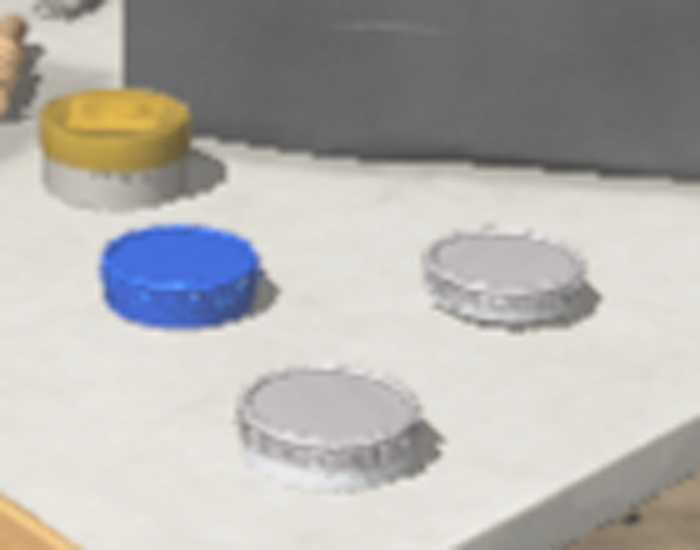

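The crops confirm the pair: two plain grey tins, left at about (0.423, 0.173) and right at about (0.460, 0.026). I'll shut the fingers and travel to the near rim of the left tin, staying high.

```bash
python3 -m pendant '[0,0.47,-0.57,0,0,0,0, 0,0.47,-0.57,0,0,0,0, 0,0.47,-0.57,0,0,0,0, 0,0.47,-0.57,0,0,0,0, 0,0.47,-0.57,0,0,0,0, 0,0.47,-0.57,0,0,0,0, 0,0.47,-0.57,0,0,0,0, 0,0.47,-0.57,0,0,0,0, 0,0.47,-0.57,0,0,0,0, 0,0,0,0,0,0,0]' 40
python3 - <<'E'
from h import *
state()
E
```

```text
time_s: 1.25
position: [0.3195, -0.1664, 0.2314]
tool_rot: [[0.895, 0.446, 0.0], [0.446, -0.895, 0.001], [0.001, -0.001, -1.0]]
ft_force: [-1.3, -0.5, -0.8]
grip_width: -0.0002
1.25 p [ 0.3195 -0.1664  0.2314] F [-1.27 -0.51 -0.79] g -0.0002
[[0.895, 0.446, 0.0], [0.446, -0.895, 0.001], [0.001, -0.001, -1.0]] q [-46.6   2.3 100.5   0.   77.3  17. ]
```

```bash
python3 -m pendant '[0,0.53,-0.64,0.1,0,0,0, 0,0.53,-0.64,0.1,0,0,0, 0,0.53,-0.64,0.1,0,0,0, 0,0.53,-0.64,0.2,0,0,0, 0,0.53,-0.64,0.3,0,0,0, 0,0.53,-0.64,0.4,0,0,0, 0,0.53,-0.64,0.4,0,0,0, 0,0.53,-0.64,0.4,0,0,0, 0,0,0,0.6,0,0,0, 0,0,0,0.5,0,0,0, 0,0,0,0,0,0,0, 0,0,0,0,0,0,0]'
python3 - <<'E'
from h import *
state()
d=get_image("wrist");cv2.imwrite("pics/w1.png",d["frame"][:,:,::-1])
E
```

```text
time_s: 2.45
position: [0.397, 0.1532, 0.0767]
tool_rot: [[0.897, 0.441, -0.0], [0.441, -0.897, -0.0], [-0.0, -0.0, -1.0]]
ft_force: [0.0, 0.0, 1.3]
grip_width: -0.0001
2.45 p [0.397  0.1532 0.0767] F [0.01 0.02 1.27] g -0.0001
[[0.897, 0.441, -0.0], [0.441, -0.897, -0.0], [-0.0, -0.0, -1.0]] q [  5.1  21.3 106.5  -0.   52.2  68.9]
```

View pics/w1.png

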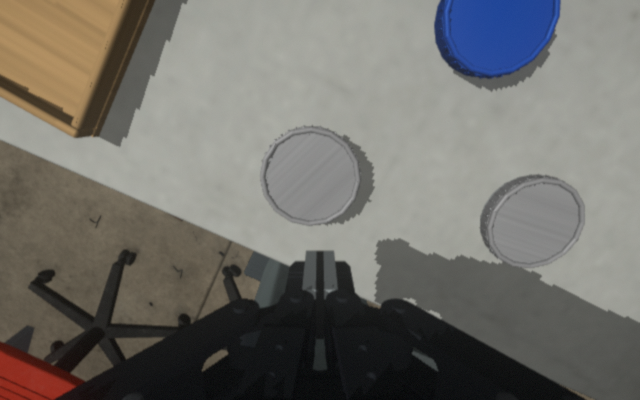

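The wrist view shows the left tin at (310,175) and the right one at (535,220), with the shut fingertips at (320,255). I'll refine both tin positions from this view.

```bash
cat >> h.py <<'E'
def tin(d,x,y,rad=.05,lo=.012,hi=.03):
    P=pts(d).reshape(-1,3);m=(np.hypot(P[:,0]-x,P[:,1]-y)<rad)&(P[:,2]>lo)&(P[:,2]<hi);q=P[m]
    (cx,cy),r=cv2.minEnclosingCircle(q[:,:2].astype(np.float32))
    A=np.c_[q[:,:2]-[x,y],np.ones(len(q))];c=np.linalg.lstsq(A,q[:,2],rcond=None)[0]
    print("c",round(cx,4),round(cy,4),"r",round(r,4),"meanz",q[:,2].mean().round(4),"tilt deg",np.degrees(c[:2]).round(1),len(q));return cx,cy
E
python3 - <<'E'
from h import *
d=get_image("wrist");tin(d,.4226,.173,.045);tin(d,.460,.0257,.045)
E
```

```text
c 0.423 0.1728 r 0.0324 meanz 0.0192 tilt deg [-0. -0.] 7749
c 0.4606 0.0265 r 0.0327 meanz 0.0189 tilt deg [ 0.1 -1.2] 7368
```

```bash
python3 -m pendant '[0,0.04,-0.13,0.4,0,0,0, 0,0,0,0.4,0,0,0, 0,0,0,0.2,0,0,0, 0,0,0,0,0,0,0, 0,0,0,0,0,0,0, 0,0,0,0,0,0,0]'
```

```text
time_s: 3.15
position: [0.3961, 0.1602, 0.0274]
tool_rot: [[0.897, 0.442, 0.002], [0.442, -0.897, 0.0], [0.002, 0.001, -1.0]]
ft_force: [-0.3, -0.0, 0.4]
grip_width: -0.0001
```

```bash
python3 -m pendant '[0,0,0,0.04,0,0,0, 0,0,0,0,0,0,0]';python3 -m pendant '[0,0,0,0.02,0,0,0, 0,0,0,0,0,0,0]'
```

```text
time_s: 3.35
position: [0.3955, 0.1603, 0.0246]
tool_rot: [[0.897, 0.442, 0.001], [0.442, -0.897, 0.0], [0.001, 0.0, -1.0]]
ft_force: [-0.3, -0.5, -0.4]
grip_width: -0.0001
time_s: 3.55
position: [0.3953, 0.1603, 0.0233]
tool_rot: [[0.897, 0.442, -0.0], [0.442, -0.897, -0.0], [-0.0, -0.0, -1.0]]
ft_force: [-0.0, 0.1, 0.5]
grip_width: 0.0003
```

```bash
for i in 1; do python3 -m pendant '[0,0,0,0.04,0,0,0, 0,0,0,0,0,0,0]';python3 -m pendant '[0,0,0,0.02,0,0,0, 0,0,0,0,0,0,0]';python3 -m pendant '[0,0,0,0.02,0,0,0, 0,0,0,0,0,0,0]'; done | grep -E "posi|force"
```

```text
position: [0.3953, 0.1603, 0.0211]
ft_force: [-0.2, -0.3, -0.3]
position: [0.3953, 0.1603, 0.0202]
ft_force: [-1.3, 0.8, 0.2]
position: [0.3954, 0.1603, 0.0197]
ft_force: [-2.1, -0.6, 8.6]
```

```bash
python3 -m pendant '[0,0,0,0,0,0,0, 0,0,0,0,0,0,0, 0,0,0,0,0,0,0]'
python3 - <<'E'
from h import *
state()
d=get_image("wrist");cv2.imwrite("pics/w2.png",d["frame"][:,:,::-1]);tin(d,.423,.173,.045)
d=get_image("scene");cv2.imwrite("pics/s2.png",cv2.resize(d["frame"][140:260,300:500],None,fx=4,fy=4)[:,:,::-1]);
state()
E
```

```text
time_s: 4.45
position: [0.3954, 0.1603, 0.0198]
tool_rot: [[0.897, 0.442, 0.001], [0.442, -0.897, 0.0], [0.0, 0.0, -1.0]]
ft_force: [-1.9, -0.6, 7.5]
grip_width: -0.0
4.45 p [0.3954 0.1603 0.0198] F [-1.87 -0.62  7.54] g -0.0
[[0.897, 0.442, 0.001], [0.442, -0.897, 0.0], [0.0, 0.0, -1.0]] q [  6.1  27.7 109.9  -0.   42.4  69.8]
c 0.4228 0.1729 r 0.0327 meanz 0.0193 tilt deg [-0.6 -0.3] 13602
4.55 p [0.3954 0.1603 0.0198] F [-2.18  0.01  8.26] g 0.0003
[[0.897, 0.442, 0.0], [0.442, -0.897, 0.0], [0.0, 0.0, -1.0]] q [  6.1  27.7 109.9  -0.   42.4  69.8]
```

View pics/w2.png

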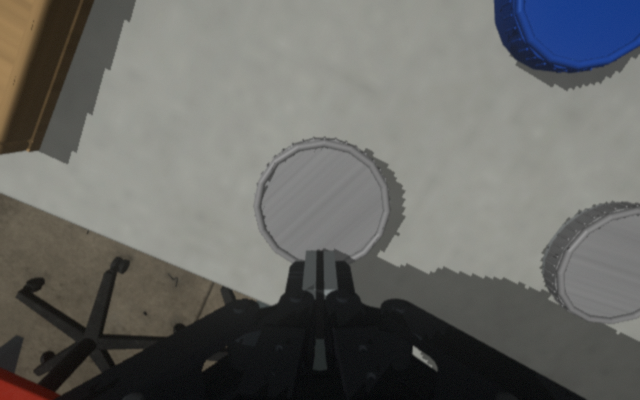

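View pics/s2.png

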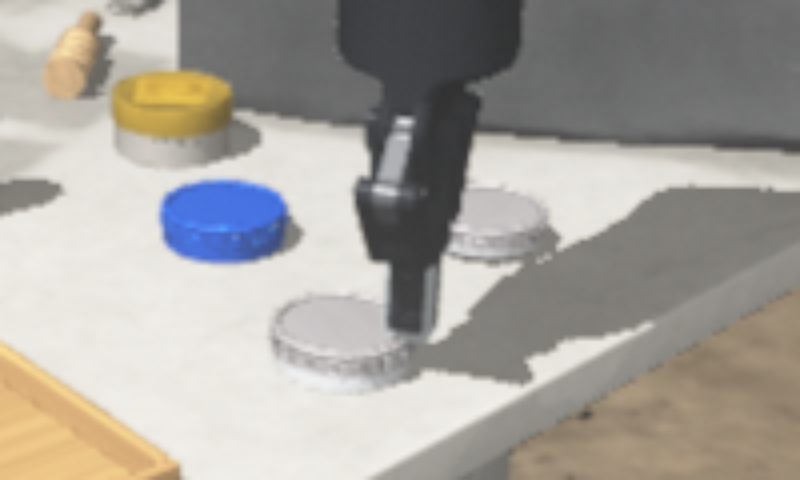

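The left tin stays level (0° lean) and holds firm at about 8 N for over a second, so it's steady. Next is the right tin.

```bash
python3 -m pendant '[0,0,0,-0.2,0,0,0, 0,0,0,-0.5,0,0,0, 0,0,0,-0.3,0,0,0, 0,-0.10,0.5,0,0,0,0, 0,-0.10,0.5,0,0,0,0, 0,-0.10,0.5,0,0,0,0, 0,-0.10,0.5,0,0,0,0, 0,-0.11,0.5,0,0,0,0, 0,-0.11,0.49,0,0,0,0, 0,0,0,0,0,0,0, 0,0,0,0,0,0,0]'
python3 - <<'E'
from h import *
d=get_image("wrist");tin(d,.460,.0257,.045);tin(d,.423,.173,.045)
E
```

```text
time_s: 5.65
position: [0.4334, 0.0124, 0.0692]
tool_rot: [[0.898, 0.441, -0.001], [0.441, -0.898, 0.0], [-0.0, -0.001, -1.0]]
ft_force: [-0.4, 0.5, -0.4]
grip_width: -0.0001
c 0.4606 0.0257 r 0.0326 meanz 0.0192 tilt deg [-0.1 -0. ] 8285
c 0.4234 0.1723 r 0.0329 meanz 0.019 tilt deg [-0.6  1. ] 10329
```

```bash
python3 -m pendant '[0,0,0,0.4,0,0,0, 0,0,0,0.4,0,0,0, 0,0,0,0.1,0,0,0, 0,0,0,0,0,0,0, 0,0,0,0,0,0,0]';python3 -m pendant '[0,0,0,0.03,0,0,0, 0,0,0,0,0,0,0, 0,0,0,0,0,0,0]' | grep -E "posi|force"
```

```text
time_s: 6.2
position: [0.4339, 0.0128, 0.0249]
tool_rot: [[0.897, 0.443, 0.001], [0.443, -0.897, -0.0], [0.001, 0.0, -1.0]]
ft_force: [0.3, 0.3, 0.2]
grip_width: -0.0002
position: [0.4338, 0.0124, 0.0231]
ft_force: [1.0, 0.1, -0.3]
```

```bash
python3 -m pendant '[0,0,0,0.02,0,0,0, 0,0,0,0,0,0,0]' | grep -E "posi|force";python3 -m pendant '[0,0,0,0.02,0,0,0, 0,0,0,0,0,0,0]' | grep -E "posi|force"
```

```text
position: [0.4336, 0.0124, 0.0218]
ft_force: [-0.3, 0.2, -0.7]
position: [0.4336, 0.0125, 0.0207]
ft_force: [0.4, -0.3, 0.2]
```

```bash
python3 -m pendant '[0,0,0,0.02,0,0,0, 0,0,0,0,0,0,0]' | grep -E "posi|force";python3 -m pendant '[0,0,0,0.01,0,0,0, 0,0,0,0,0,0,0]' | grep -E "posi|force"
```

```text
position: [0.4336, 0.0125, 0.0197]
ft_force: [0.5, -0.0, -0.2]
position: [0.4336, 0.0125, 0.0193]
ft_force: [-0.2, -0.8, 1.3]
```

```bash
python3 -m pendant '[0,0,0,0.02,0,0,0, 0,0,0,0,0,0,0]' | grep -E "posi|force";python3 -m pendant '[0,0,0,0.02,0,0,0, 0,0,0,0,0,0,0]' | grep -E "posi|force"
```

```text
position: [0.4336, 0.0125, 0.0182]
ft_force: [-1.0, -0.1, 0.1]
position: [0.4336, 0.0125, 0.0172]
ft_force: [-0.8, -0.5, 1.5]
```

Sinking with about 1 N, so it's rocking. I'll press on to about 4 mm, then pause.

```bash
python3 -m pendant '[0,0,0,0.02,0,0,0, 0,0,0,0,0,0,0]' | grep -E "posi|force";python3 -m pendant '[0,0,0,0.02,0,0,0, 0,0,0,0,0,0,0]' | grep -E "posi|force"; python3 -m pendant '[0,0,0,0.01,0,0,0, 0,0,0,0,0,0,0, 0,0,0,0,0,0,0, 0,0,0,0,0,0,0, 0,0,0,0,0,0,0, 0,0,0,0,0,0,0]' | grep -E "posi|force"
python3 - <<'E'
from h import *
d=get_image("wrist");cv2.imwrite("pics/w3.png",d["frame"][:,:,::-1]);tin(d,.460,.0257,.045,.008,.04)
d=get_image("scene");cv2.imwrite("pics/s3.png",cv2.resize(d["frame"][140:260,300:500],None,fx=4,fy=4)[:,:,::-1]);
E
```

```text
position: [0.4336, 0.0125, 0.0162]
ft_force: [0.0, 0.4, 1.4]
position: [0.4336, 0.0125, 0.0152]
ft_force: [-0.0, 0.5, -0.6]
position: [0.4336, 0.0124, 0.0149]
ft_force: [-2.9, -1.6, 5.0]
c 0.4579 0.0245 r 0.0327 meanz 0.0217 tilt deg [3.8 1.7] 14441
```

View pics/s3.png

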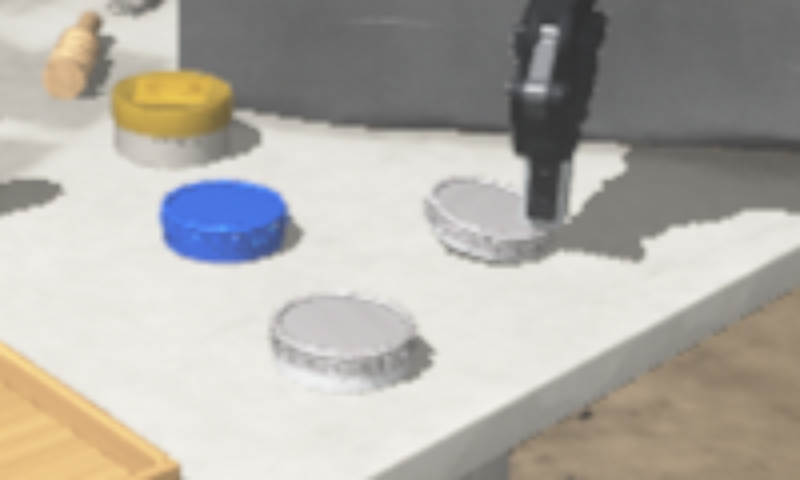

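The right tin clearly leans under about 1 N (rim sunk 5 mm), so it's the rocker. I'll let it rock back, then open above it.

```bash
python3 -m pendant '[0,0,0,-0.05,0,0,0, 0,0,0,-0.1,0,0,0, 0,0,0,-0.4,0,0,0, 0,0,0,-0.6,0,0,0, 85,0,0,-0.2,0,0,0, 85,0.3,0,0,0,0,0, 85,0.3,0,0,0,0,0, 85,0,0,0,0,0,0, 85,0,0,0,0,0,0]'
python3 - <<'E'
from h import *
import rig
print([n for n in dir(rig) if 'off' in n.lower() or 'grasp' in n.lower()], getattr(rig,'grasp_offset',None), observe().get('grasp_offset'))
d=get_image("wrist");cv2.imwrite("pics/w4.png",d["frame"][:,:,::-1]);tin(d,.460,.0257,.045,.008,.04);tin(d,.423,.173,.045)
R=cv2.Rodrigues(np.array(d["rvec"],float))[0];o=observe();c=-R.T@np.array(d["tvec"]).ravel();print("cam in tool",(o["tool_rot"].T@(c-o["position"])).round(3))
t=get_image("top");P=pts(t).reshape(-1,3)
tin(t,.460,.0257,.05)
for z in(.03,.1,.15,.2):
    m=(P[:,2]>z)&(P[:,1]>.25)&(P[:,0]<.75)&(P[:,0]>.3)
    q=P[m][:,:2];dd=np.hypot(q[:,0]-.455,q[:,1]-.36);i=dd.argmin();print(z,q[i].round(3),dd[i].round(3), q[:,0].min().round(3))
m=(abs(P[:,2]-.022)<.006)&(P[:,2]>.015)&(P[:,1]>.27)&(P[:,1]<.48)&(P[:,0]>.36)&(P[:,0]<.57);q=P[m][:,:2].astype(np.float32)
print("tray",cv2.minAreaRect(q),len(q))
E
```

```text
time_s: 9.7
position: [0.46, 0.0258, 0.0819]
tool_rot: [[0.897, 0.442, -0.001], [0.442, -0.897, 0.0], [-0.001, -0.001, -1.0]]
ft_force: [0.3, -0.0, -0.2]
grip_width: 0.0719
['grasp_offset'] -0.0187 None
c 0.4609 0.026 r 0.0324 meanz 0.019 tilt deg [-0.7 -0.3] 6721
c 0.4234 0.1722 r 0.0324 meanz 0.0189 tilt deg [-0.7  0.9] 8014
cam in tool [ 0.076 -0.    -0.144]
c 0.4622 0.0464 r 0.0228 meanz 0.0181 tilt deg [  3.9 -12.5] 16
0.03 [0.533 0.436] 0.109 0.319
0.1 [0.544 0.427] 0.111 0.431
0.15 [0.561 0.464] 0.149 0.475
0.2 [0.595 0.467] 0.176 0.584
tray ((0.4782447814941406, 0.39103320240974426), (0.18173955380916595, 0.17413195967674255), 84.12477111816406) 985
```

View pics/w4.png

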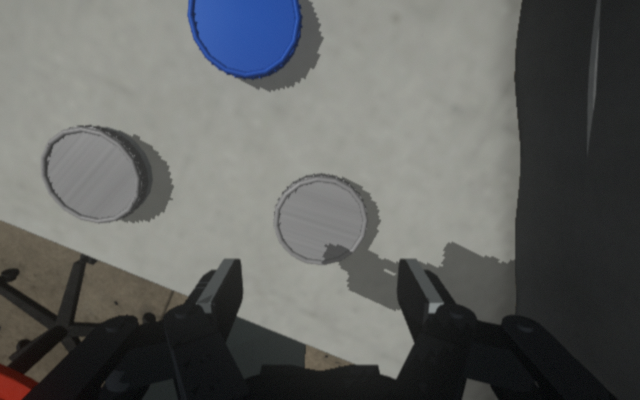

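The tin has rocked back level, centred at about (0.461, 0.026). Straddling it now.

```bash
python3 -m pendant '[85,0.02,0,0,0,0,0, 85,0,0,0,0,0,0, 85,0,0,0.3,0,0,0, 85,0,0,0.4,0,0,0, 85,0,0,0.3,0,0,0, 85,0,0,0.2,0,0,0, 85,0,0,0.2,0,0,0, 85,0,0,0.1,0,0,0, 85,0,0,0,0,0,0, 85,0,0,0,0,0,0]'
python3 - <<'E'
from h import *
d=get_image("wrist");cv2.imwrite("pics/w5.png",d["frame"][:,:,::-1])
E
```

```text
time_s: 10.8
position: [0.4617, 0.0261, 0.0076]
tool_rot: [[0.897, 0.442, 0.001], [0.442, -0.897, -0.0], [0.0, 0.0, -1.0]]
ft_force: [0.2, -0.1, -0.1]
grip_width: 0.085
```

View pics/w5.png

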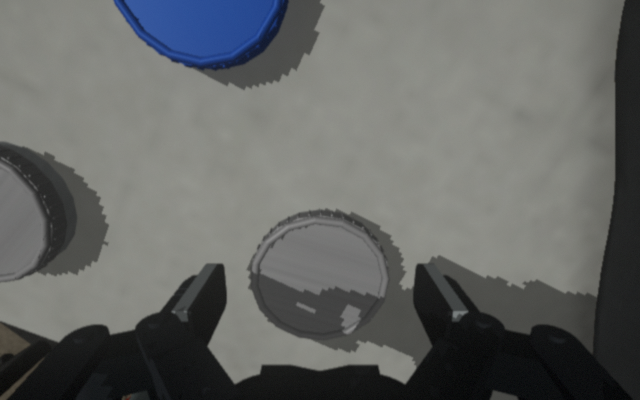

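The tin at (320,275) sits centred between the pads at (215,270) and (425,270). Going down 11 mm and closing.

```bash
python3 -m pendant '[85,0,0,0.12,0,0,0, 85,0,0,0.1,0,0,0, 85,0,0,0,0,0,0, 72,0,0,0,0,0,0, 66,0,0,0,0,0,0, 60,0,0,0,0,0,0, 55,0,0,0,0,0,0, 55,0,0,0,0,0,0, 55,0,0,0,0,0,0, 55,0,0,0,0,0,0]' 30
```

```text
time_s: 11.85
position: [0.4616, 0.0262, -0.0032]
tool_rot: [[0.897, 0.442, 0.001], [0.442, -0.897, -0.0], [0.001, 0.0, -1.0]]
ft_force: [-1.7, 0.5, 6.7]
grip_width: 0.0625
```

```bash
python3 -m pendant '[55,0,0,-0.1,0,0,0, 55,0,0,-0.2,0,0,0, 55,0,0,-0.3,0,0,0, 55,0,0,-0.4,0,0,0, 55,0,0,-0.4,0,0,0, 55,0,0,-0.2,0,0,0, 55,0,0,0,0,0,0]'
python3 - <<'E'
from h import *
state()
d=get_image("wrist");cv2.imwrite("pics/w6.png",d["frame"][:,:,::-1]);
P=pts(d).reshape(-1,3);o=observe();p=o["position"]
Q=(P-p)@o["tool_rot"];m=(abs(Q[:,1])<.027)&(abs(Q[:,0])<.04)&(Q[:,2]<.01)&(Q[:,2]>-.03)
q=Q[m];print(len(q),q.mean(0).round(4),q.min(0).round(4),q.max(0).round(4))
A=np.c_[q[:,:2],np.ones(len(q))];print(np.degrees(np.linalg.lstsq(A,q[:,2],rcond=None)[0][:2]), np.linalg.lstsq(A,q[:,2],rcond=None)[0][2])
d=get_image("scene");cv2.imwrite("pics/s6.png",cv2.resize(d["frame"][100:280,240:500],None,fx=3,fy=3)[:,:,::-1]);
E
```

```text
time_s: 12.55
position: [0.462, 0.0261, 0.0776]
tool_rot: [[0.897, 0.442, 0.003], [0.442, -0.897, -0.001], [0.002, 0.002, -1.0]]
ft_force: [-0.5, -0.7, -1.5]
grip_width: 0.0623
12.55 p [0.462  0.0261 0.0776] F [-0.48 -0.68 -1.51] g 0.0623
[[0.897, 0.442, 0.003], [0.442, -0.897, -0.001], [0.002, 0.002, -1.0]] q [-11.5  24.  101.   -0.   54.8  52.3]
15089 [ 0.0023  0.     -0.0229] [-0.0331 -0.027  -0.0265] [ 0.0318  0.027  -0.0107]
[ 0.9900114  -0.06537071] -0.02297855001292557
```

View pics/s6.png

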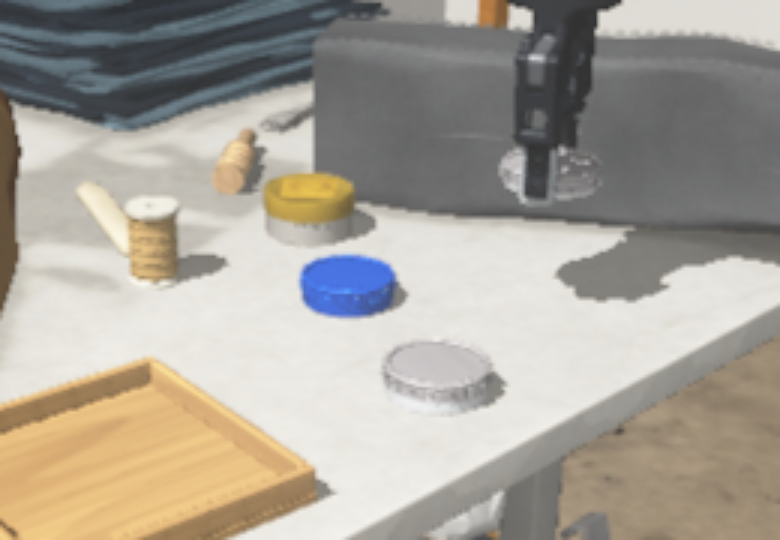

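View pics/w6.png

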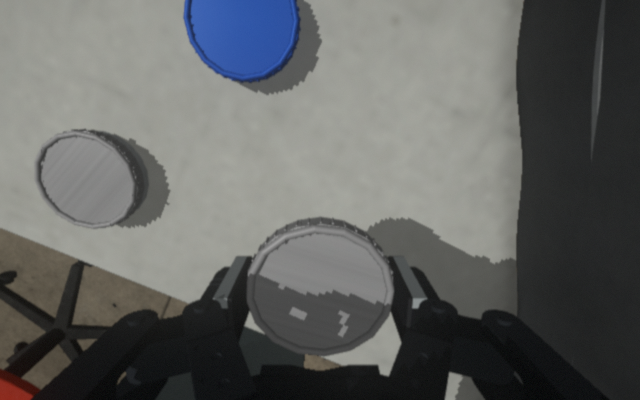

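The tin is held level, and the left tin is undisturbed. I'll turn the hand 40° to keep its camera away from the bag, raising it as I go.

```bash
python3 -m pendant '[55,0,0,-0.16,0,0,0.5, 55,0,0,-0.16,0,0,1, 55,0,0,-0.16,0,0,1, 55,0,0,-0.16,0,0,1, 55,0,0,-0.16,0,0,1, 55,0,0,0,0,0,0.5, 55,0,0,0,0,0,0, 55,0,0,0,0,0,0]'
python3 - <<'E'
from h import *
o=state();p=o["position"];R=o["tool_rot"];print((R.T@(np.array([.458,.364,p[2]])-p)/.05).round(3))
E
```

```text
time_s: 13.45
position: [0.4611, 0.0262, 0.1156]
tool_rot: [[0.972, -0.236, -0.002], [-0.236, -0.972, 0.0], [-0.002, 0.0, -1.0]]
ft_force: [-0.7, -0.5, -2.6]
grip_width: 0.0627
13.45 p [0.4611 0.0262 0.1156] F [-0.71 -0.47 -2.58] g 0.0627
[[0.972, -0.236, -0.002], [-0.236, -0.972, 0.0], [-0.002, 0.0, -1.0]] q [-11.5  20.7  98.2  -0.   61.2  92.2]
[-1.655e+00 -6.550e+00  2.000e-03]
```

```bash
python3 -m pendant '[55,-0.08,-0.3,0,0,0,0, 55,-0.15,-0.6,0,0,0,0, 55,-0.15,-0.6,0,0,0,0, 55,-0.15,-0.6,0,0,0,0, 55,-0.15,-0.6,0,0,0,0, 55,-0.15,-0.6,0,0,0,0, 55,-0.15,-0.6,0,0,0,0, 55,-0.15,-0.6,0,0,0,0, 55,-0.15,-0.6,0,0,0,0, 55,-0.15,-0.6,0,0,0,0, 55,-0.15,-0.6,0,0,0,0, 55,-0.07,-0.25,0,0,0,0]'; python3 -m pendant '[55,0,0,0,0,0,0, 55,0,0,0,0,0,0]'
python3 - <<'E'
from h import *
d=get_image("wrist");cv2.imwrite("pics/w7.png",d["frame"][:,:,::-1])
d=get_image("scene");cv2.imwrite("pics/s7.png",d["frame"][:,:,::-1])
E
```

```text
time_s: 14.65
position: [0.4587, 0.3659, 0.1155]
tool_rot: [[0.972, -0.235, -0.001], [-0.235, -0.972, -0.0], [-0.001, 0.0, -1.0]]
ft_force: [-0.5, -0.8, -1.8]
grip_width: 0.0624
time_s: 14.85
position: [0.4591, 0.3631, 0.1158]
tool_rot: [[0.971, -0.237, -0.001], [-0.237, -0.971, -0.001], [-0.001, 0.001, -1.0]]
ft_force: [0.1, 0.5, -1.0]
grip_width: 0.0624
```

View pics/w7.png

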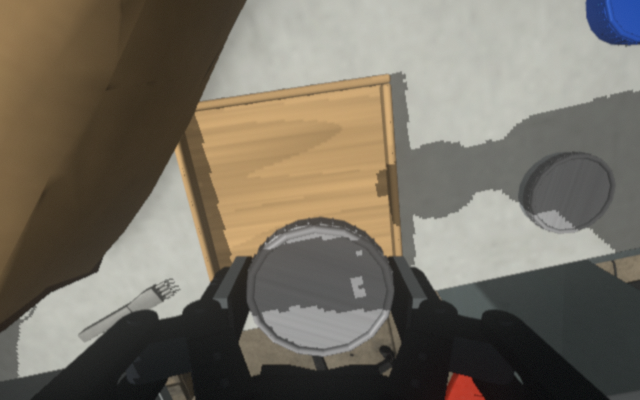

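View pics/s7.png

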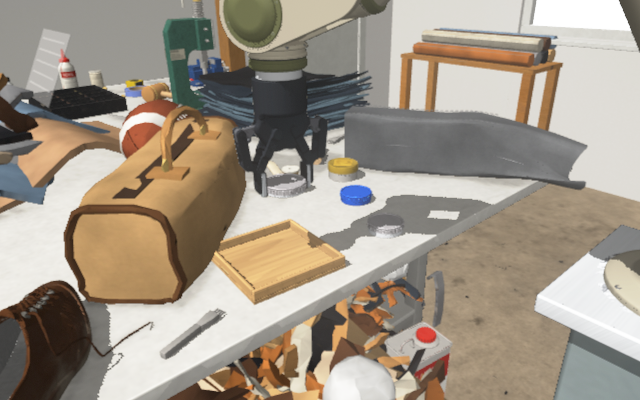

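Run:
```python
from h import *
d=get_image("wrist")
for u,v in((392,74),(192,103),(177,148),(401,250),(212,275)): print(u,v,ray(d,u,v,.022).round(4))
d=get_image("scene")
for u,v in((292,221),(345,259),(256,299),(213,259)): print(u,v,ray(d,u,v,.022).round(4))
```

```text
392 74 [0.5408 0.292  0.022 ]
192 103 [0.5555 0.4309 0.022 ]
177 148 [0.5287 0.4525 0.022 ]
401 250 [0.4096 0.3078 0.022 ]
212 275 [0.4244 0.4624 0.022 ]
292 221 [0.5272 0.3006 0.022 ]
345 259 [0.3728 0.3196 0.022 ]
256 299 [0.3804 0.476  0.022 ]
213 259 [0.5093 0.4673 0.022 ]
```

```bash
python3 -m pendant '[55,-0.04,-0.26,0.2,0,0,0, 55,0,0,0.4,0,0,0, 55,0,0,0.4,0,0,0, 55,0,0,0.4,0,0,0, 55,0,0,0.3,0,0,0, 55,0,0,0.2,0,0,0, 55,0,0,0,0,0,0, 55,0,0,0,0,0,0, 55,0,0,0,0,0,0]'
```

```text
time_s: 15.95
position: [0.4609, 0.3773, 0.0221]
tool_rot: [[0.971, -0.238, 0.001], [-0.238, -0.971, 0.001], [0.001, -0.001, -1.0]]
ft_force: [0.9, 0.5, -0.5]
grip_width: 0.0626
```

```bash
python3 -m pendant '[55,0,0,0.12,0,0,0, 55,0,0,0.1,0,0,0, 55,0,0,0.08,0,0,0, 55,0,0,0,0,0,0, 55,0,0,0,0,0,0]'|grep -E "pos|for"; python3 -m pendant '[55,0,0,0.03,0,0,0, 55,0,0,0,0,0,0, 55,0,0,0,0,0,0]'|grep -E "pos|for"
```

```text
position: [0.4604, 0.377, 0.0063]
ft_force: [0.4, -0.7, -0.6]
position: [0.4605, 0.377, 0.0049]
ft_force: [-0.0, 0.4, -1.0]
```

```bash
for i in 1; do python3 -m pendant '[55,0,0,0.02,0,0,0, 55,0,0,0,0,0,0, 55,0,0,0,0,0,0]'|grep -E "pos|for"; python3 -m pendant '[55,0,0,0.02,0,0,0, 55,0,0,0,0,0,0, 55,0,0,0,0,0,0]'|grep -E "pos|for"; done
```

```text
position: [0.4604, 0.377, 0.0038]
ft_force: [0.2, -0.2, -1.5]
position: [0.4605, 0.3771, 0.003]
ft_force: [-0.5, 0.4, 1.1]
```

Touching the tray floor (force has gone from −1.5 to +1.1 N). Releasing gently.

```bash
python3 -m pendant '[64,0,0,0,0,0,0, 66,0,0,0,0,0,0, 68,0,0,0,0,0,0, 72,0,0,0,0,0,0, 76,0,0,0,0,0,0, 78,0,0,0,0,0,0, 78,0,0,0,0,0,0, 78,0,0,0,0,0,0, 78,0,0,0,0,0,0]'
python3 - <<'E'
from h import *
d=get_image("wrist");cv2.imwrite("pics/w8.png",d["frame"][:,:,::-1])
E
```

```text
time_s: 18.25
position: [0.4604, 0.377, 0.0028]
tool_rot: [[0.971, -0.238, 0.0], [-0.238, -0.971, 0.0], [0.0, -0.0, -1.0]]
ft_force: [-0.1, 0.4, 0.4]
grip_width: 0.0778
```

View pics/w8.png

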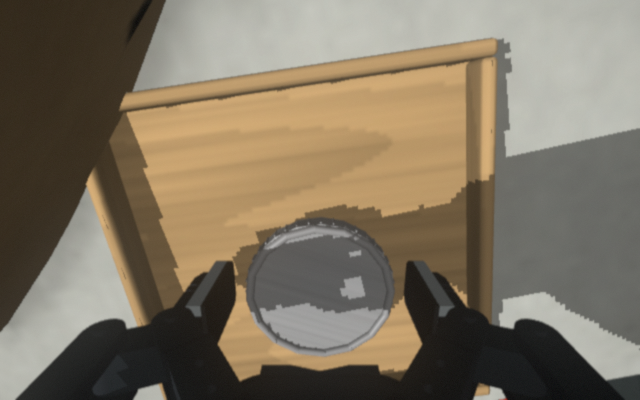

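The tin is at (320,285) inside the tray, with the pads clear on both sides. Rising straight up and then back for a final look.

```bash
python3 -m pendant '[78,0,0,-0.1,0,0,0, 78,0,0,-0.3,0,0,0, 78,0,0,-0.5,0,0,0, 78,0,0,-0.6,0,0,0, 78,0,0,-0.6,0,0,0, 78,0,0,-0.6,0,0,0, 78,0,0,-0.4,0,0,0, 78,0,0,0,0,0,0, 78,0,0,0,0,0,0, 78,0,0,0,0,0,0]'
python3 - <<'E'
from h import *
d=get_image("wrist");cv2.imwrite("pics/w9.png",d["frame"][:,:,::-1]);tin(d,.460,.377,.045,.017,.04);tin(d,.423,.173,.045)
d=get_image("scene");cv2.imwrite("pics/s9.png",d["frame"][:,:,::-1])
P=pts(d).reshape(-1,3)
m=(np.hypot(P[:,0]-.66,P[:,1]-.051)<.045)&(P[:,2]>.03);print("wax",cv2.minEnclosingCircle(P[m][:,:2].astype(np.float32)))
E
```

```text
time_s: 19.3
position: [0.4599, 0.3767, 0.1566]
tool_rot: [[0.971, -0.238, -0.002], [-0.238, -0.971, -0.001], [-0.002, 0.002, -1.0]]
ft_force: [0.0, 0.2, -0.5]
grip_width: 0.0778
c 0.4599 0.3774 r 0.0323 meanz 0.0251 tilt deg [-0.4  0.2] 4027
c 0.4237 0.1735 r 0.0327 meanz 0.0188 tilt deg [-0.6 -1.1] 4313
wax ((0.6613408327102661, 0.047990381717681885), 0.041782066226005554)
```

View pics/w9.png

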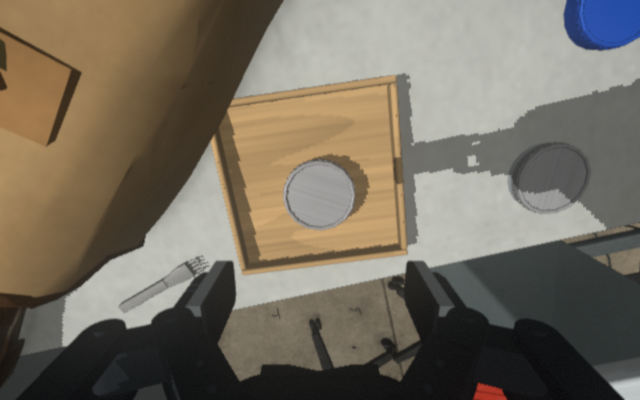

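View pics/s9.png

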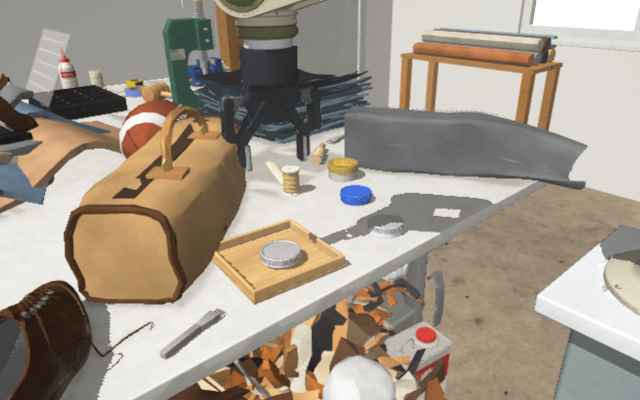

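The rocking tin stands level in the tray at wrist-view (320,193). The left tin is unmoved, and the wax tin (scene 343,168) is undisturbed. The arm is clear, so I'm handing in.

Run:
```python
from rig import *
print(close_job())
```

```text
the job is handed in; nothing more can be done
None
```

The right-hand tin was the one with the bent base. It now stands upright in the wooden tray, and I handed the job in at about 19.5 s of the 58 s allowed.

- **Left tin:** it stayed level (fitted tilt under 1°) while pressed at about 8 N for roughly a second. That is firmer than the 1–3 N mentioned, but it did not move.
- **Right tin:** its rim sank 5 mm under about 1 N and it leaned visibly. It rocked back level when I let go.
- **Placing:** I gripped the right tin and set it down in the tray. It sits at about (0.460, 0.377), level within 0.5°, with its top 25 mm above the table, as expected on the 6 mm floor.

**Final checks:**
- The left tin was still in place within 1 mm.
- The blue look-alike showed no movement in the last pictures.
- The gripper was about 0.13 m clear of everything.
- The last depth check on the wax tin fitted about 3 mm from its first position, but it came from a different camera and fitted too large a radius (42 mm instead of 34 mm). I relied on the picture, where it looked the same, and the arm never went near it.
- While leaning, the right tin's fitted tilt read only about 4°. I put this down to the fingers being included in that fit; the 5 mm sink and the picture clearly showed the lean.

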